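# Re-aim the desk inspection camera over the flange

## Task

Aim the inspection camera at the round flange: back off its clamp screw by turning the black wing knob on top of the stand counter-clockwise, more than 40 degrees but no more than a quarter turn, without turning the camera yet; then swing the loosened camera arm round until the lens is straight above the round flange. Finally turn the knob clockwise by the same amount so that the arm is clamped tight again there; leave the flange where it lies.

Things in the scene. Friction and masses are not known exactly. Their poses are not given: they have to be found in the camera images.
- screw (a joint): Clamp screw angle, rad; grows counter-clockwise seen from above (loosening). Starts tight within 0.05 of 0. Below 0.2 the arm is clamped (0.5 Nm or more); from 0.5 up it swings with slight friction (0.06 Nm) and stays where left; beyond 1.7 is too far. Takes about 0.2 Nm to loosen, up to 0.4 to tighten past 0, to a stop at -0.35; keeps its angle when let go. The knob does not rise.
- screw_grip (a point): In the black wing on top of the camera stand, 212 mm above the desk, on the vertical axis about which knob and arm turn. The wing is 46 mm long (this point's x), 12 mm thick (y), 192 to 222 mm above the desk: pinch it from above. Below: round skirt of 20 mm radius, then washer and arm hub of 26 mm radius, top at 171 mm. Stand fixed.
- lens (a point): Lens under the grey camera head (58 x 46 mm, top 173 mm up) at the end of the level arm; 135 mm above the desk, 160 mm from the axis through screw_grip. Its x axis points back to that axis. The arm, an aluminium bar 16 mm wide, 152 to 170 mm above the desk, is bare 26 to 131 mm from the axis: pinch it there from above. It can turn 1.4 rad either side of the stand's middle.
- flange: Round steel flange loose on the desk, left or right of the arm, 145 to 175 mm from the knob's axis, at most 1.2 rad of arm turn away. Disc 80 mm across, 12 mm thick, hub 34 mm across to 22 mm height, dark bore, four dark holes. Origin: centre of its underside. The square steel plate with the same hub, on the other side, is not it.
Things that resemble listed ones, but are neither listed nor needed, are in the scene too. What is shaped like the flange but blue or yellow is not meant.

How it is judged:
By the outcome, as a careful person would: the job done as asked, in the order asked, and still so for the second after the job is handed in, with the robot touching nothing.
It also fails if it takes over 58 s, if anything falls off the work surface, if the arm or the gripper's body presses on something with over 40 N, if the wrist force passes 120 N, or if a joint passes its speed limit or range.

## Robot

A 6-joint arm with a two-finger parallel gripper is mounted at the origin on the work surface. World frame = base frame: x ahead of the robot, y to its left, z up, the work surface at z = 0. Lengths are in m, angles in rad, forces in N, time in s.
With the tool pointing down it reaches from about 0.4 to 0.925 m from the base axis. Payload 12.5 kg.
Tool frame: the origin (TCP) lies at the very end of the fingers, on their centre line; the grasp point (between the pads) lies 19 mm behind it; z points along the fingers, y is the direction in which the jaws open and shut (so a half turn about z gives the same grasp; the last joint's range is limited). The gripper opens to 95 mm and grips with 3 to 60 N. Pads are 20 mm wide; open, the fingers measure 119 mm over their backs; the gripper's body (75 mm by 180 mm) begins 59 mm behind the grasp point.
Start: joints at [1.209, 0.491, 1.559, -0, 1.092, -0.106], TCP at [0.158, 0.605, 0.215] pointing down, gripper open.
Joint ranges: [-3.1, 3.1], [-0.84, 2.19], [0.05, 2.79], [-1.13, 4.28], [0.06, 2.93], [-2.69, 2.69]. Speed limits (rad/s): [2.22, 2.22, 2.79, 3.14, 3.14, 3.14].

## Interface

Orientations are given as a unit quaternion [w, x, y, z].
In Python, from rig import manip gives the robot as it stands.
- The arm moves only by the tool servo_tool, never from a script. Its argument "plan" is a list of rows, each a list of 6 numbers: the shift along the tool's x, y, z in cm, then the turn, a rotation vector about the tool's x, y, z in rad. In form: [[dx, dy, dz, rx, ry, rz], ...]. A call has 1 to 10 rows; each row is the pose to reach, as a shift and turn from the pose commanded when the call began, along the tool's axes at that moment; what a row does not reach only later rows make up. A row lasts 1/8 s, in which the tool goes at most 62.5 mm and 10.7 degrees, less where a joint would pass 70% of its speed; a pose out of reach is approached as far as the arm can. A call with a gripper value outside its range is refused whole. "jaw" is the finger opening in cm, from 0 to 9.51, set as the call begins (left out, the last holds). The fingers move at their own pace and stop on an object; "force" is the grip in N (left out, the last holds). Time passes only in rows, so rows that repeat a pose let the fingers close. It gives the time, the measured TCP pose, the force and the opening at its end, in the units of the state.
- manip.sense(): the state, without advancing time (a new reading comes with each control period).
- manip.camera(name): name is "side" or "top"; returns a dict with "image" (480x640x3 uint8, red, green, blue), "camera_matrix" (3x3 intrinsics, pixels), "T" (4x4, takes a point from camera to world coordinates). Camera axes: x right, y up, looking along -z (the intrinsics and any distortion apply to the point x, -y, -z); pixel columns grow to the right and rows downward; lengths in m; the calibration is good to about 2 mm. A picture is of the moment at which its call begins. There is no depth.
- manip.close_job(): hands the job in, once; it reports no verdict.
The state is a dict: "time": time; "joints": joint angles; "joint_vel": joint speeds; "effort": joint torques, N m; "eef_pos": TCP position; "eef_rot": TCP orientation; "wrist_force": force on the tool from outside, world axes, zero at the start; "ft_torque": the same for the moment, N m; "width": finger opening in m.
Only numpy, scipy, OpenCV 4.12 (cv2) and the standard library are available. Lean on these libraries where they do the work, as an engineer would, in place of code of your own. Each camera call takes 0.05 s, during which the arm holds its last target. There are 200 camera calls.

## Working session

There is one attempt and no reset: what is moved stays moved. The work goes in short steps, Python scripts to look and compute and a tool call to move; the robot and the scene stay as the last step left them, time stands still between calls to the robot, and variables do not carry over. Pictures are saved under pics/ and viewed, about 8 in all and at most 12, crops included, and the job is handed in when it is done.

Besides the shell and the picture viewer there is one more tool, called after "Emit:" by a JSON object that holds its "api" and its "payload". servo_tool: Moves the arm, as the interface text tells. Its arguments: {"type":"object","properties":{"plan":{"type":"array"},"jaw":{"type":"number"},"force":{"type":"number"}},"required":["plan"]}

```bash
mkdir -p pics; cat > h.py <<'E'
import numpy as np, cv2
from rig import manip
def snap(name,fn):
    c=manip.camera(name); cv2.imwrite('pics/'+fn,c['image'][:,:,::-1]); 
    np.savez('pics/'+fn+'.npz',K=c['camera_matrix'],T=c['T'],im=c['image']); return c
def ray(c,u,v,z):
    K=c['K'] if 'K' in c else c['camera_matrix']; T=c['T']
    d=np.linalg.inv(K)@[u,v,1]; d=T[:3,:3]@[d[0],-d[1],-d[2]]; o=T[:3,3]
    return o+d*(z-o[2])/d[2]
def proj(c,p):
    K=c['K'] if 'K' in c else c['camera_matrix']; T=c['T']
    q=T[:3,:3].T@(np.array(p)-T[:3,3]); q=K@[q[0],-q[1],-q[2]]; return q[:2]/q[2]
E
python3 - <<'E'
from h import *
for n in('top','side'):
    c=snap(n,n+'0.png'); print(n,{k:v for k,v in c.items() if k!='image'})
print(manip.sense())
E
```

```text
top {'camera_matrix': array([[495.17007918,   0.        , 311.69398882],
       [  0.        , 495.17007918, 241.33162492],
       [  0.        ,   0.        ,   1.        ]]), 'T': array([[ 0.02617788,  0.99525669, -0.0936955 ,  0.46514648],
       [-0.99935494,  0.02374967, -0.02693808,  0.0779234 ],
       [-0.02458506,  0.09434025,  0.9952364 ,  0.87535387],
       [ 0.        ,  0.        ,  0.        ,  1.        ]])}
side {'camera_matrix': array([[450.50869621,   0.        , 316.18352356],
       [  0.        , 450.50869621, 235.66033639],
       [  0.        ,   0.        ,   1.        ]]), 'T': array([[ 0.99589711,  0.02398338, -0.08725676,  0.47050204],
       [-0.08760519,  0.49716125, -0.8632242 , -0.46173401],
       [ 0.02267765,  0.86732663,  0.49722252,  0.47463936],
       [ 0.        ,  0.        ,  0.        ,  1.        ]])}
{'time': 0.1, 'joints': array([ 1.20940438e+00,  4.91474410e-01,  1.55935678e+00,  1.75373179e-05,
        1.09172524e+00, -1.05573973e-01]), 'joint_vel': array([ 0.00108123, -0.00094358, -0.00180671,  0.00201056,  0.00113449,
        0.0005365 ]), 'effort': array([ 1.47189516e-03, -6.13622689e+01, -2.58608687e+01,  6.93684700e-02,
        4.70044767e-02, -6.78668130e-05]), 'eef_pos': array([0.15803301, 0.60447773, 0.21414657]), 'eef_rot': array([-1.19062060e-04,  1.27564491e-01,  9.91830161e-01, -4.67014496e-04]), 'wrist_force': array([1.83936064, 0.40644902, 0.24453012]), 'ft_torque': array([ 0.01175538, -0.00161041,  0.03640251]), 'width': 0.09510866556427722}
```

View pics/top0.png

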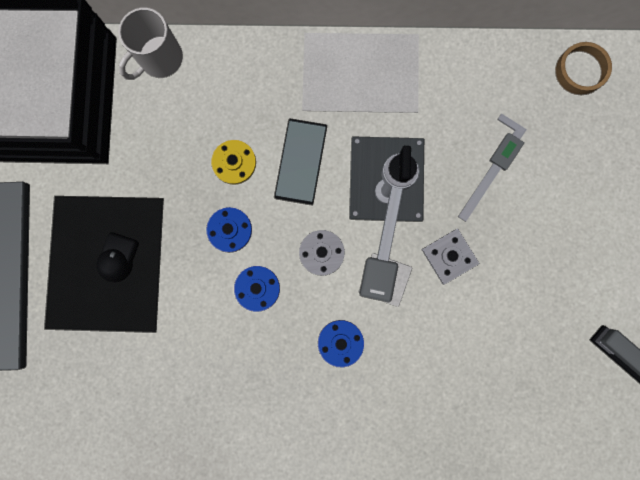

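View pics/side0.png

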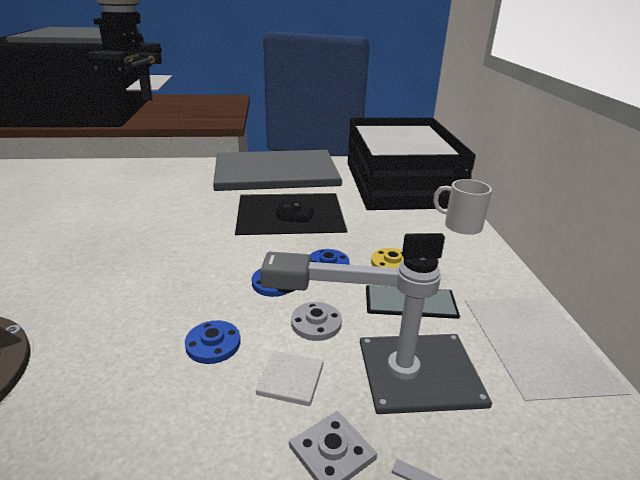

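The top view shows the grey round flange at (322,252), the square grey plate at (452,256), blue discs at (229,229), (257,288), (341,343), a yellow disc at (233,161), the knob at about (404,162) and the camera head at (380,279). Only (322,252) is both grey and round. I'll confirm that in an enlarged crop.

```bash
python3 - <<'E'
from h import *
c=np.load('pics/top0.png.npz'); s=np.load('pics/side0.png.npz')
a=cv2.resize(c['im'][130:320,290:440],None,fx=3,fy=3,interpolation=cv2.INTER_CUBIC)
b=cv2.resize(s['im'][225:305,385:455],None,fx=4,fy=4,interpolation=cv2.INTER_CUBIC)
o=np.zeros((570,740,3),np.uint8);o[:,:450]=a;o[:320,455:735]=b
cv2.imwrite('pics/crop0.png',o[:,:,::-1])
print('flange bore',ray(c,322,252,.022)); print('square',ray(c,452,256,.022))
print('knob top~',ray(c,404,160,.217)); print('head',ray(c,380,279,.173))
E
```

```text
flange bore [0.52740683 0.08273569 0.022     ]
square [ 0.52596878 -0.14024015  0.022     ]
knob top~ [ 0.64041308 -0.02604992  0.217     ]
head [ 0.48022687 -0.00079195  0.173     ]
```

View pics/crop0.png

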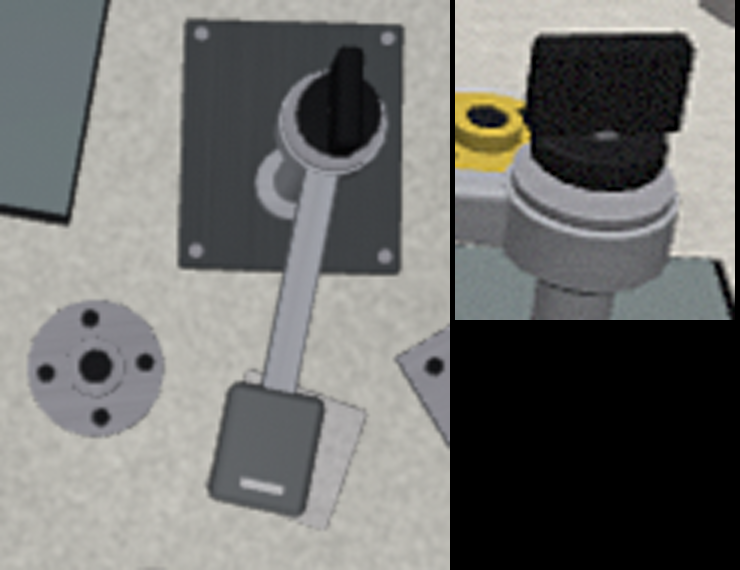

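Confirmed: the flange is the grey round disc. Next I fit the axis and wing with a silhouette model in both views.

```bash
cat > fit.py <<'E'
from h import *
from scipy.optimize import minimize
def hull(c,P,sh):
    m=np.zeros(sh,np.uint8); q=np.array([proj(c,p) for p in P]); 
    cv2.fillConvexPoly(m,cv2.convexHull(np.round(q*16).astype(np.int32)),1,shift=4); return m
def knob(x,y,a):
    d=np.array([np.cos(a),np.sin(a)]);n=np.array([-d[1],d[0]])
    W=[(*(np.array([x,y])+i*.023*d+j*.006*n),z) for i in(-1,1) for j in(-1,1) for z in(.190,.222)]
    t=np.linspace(0,6.28,24); S=[(x+.02*np.cos(k),y+.02*np.sin(k),z) for k in t for z in(.179,.192)]
    return W,S
def masks(c,x,y,a,sh): 
    W,S=knob(x,y,a); return hull(c,W,sh)|hull(c,S,sh)
def fitknob(views,x0):   # views: (cam,box)
    obs=[]
    for c,b in views:
        m=np.zeros(c['im'].shape[:2],np.uint8); u0,v0,u1,v1=b
        m[v0:v1,u0:u1]=(c['im'][v0:v1,u0:u1].max(2)<32); 
        n,l,st,_=cv2.connectedComponentsWithStats(m); m=(l==1+np.argmax(st[1:,4])).astype(np.uint8)
        obs.append(m)
    def cost(p,each=False):
        r=[1-(m&k).sum()/(m|k).sum() for (c,_),m in zip(views,obs) for k in [masks(c,*p,m.shape)]]
        return r if each else sum(r)
    best=min((minimize(cost,[x0[0],x0[1],a],method='Nelder-Mead',options=dict(initial_simplex=[[x0[0],x0[1],a],[x0[0]+.008,x0[1],a],[x0[0],x0[1]+.008,a],[x0[0],x0[1],a+.3]])) for a in x0[2]),key=lambda r:r.fun)
    return best.x,cost(best.x,True)
E
python3 - <<'E'
from fit import *
c=np.load('pics/top0.png.npz'); s=np.load('pics/side0.png.npz')
T=(c,(380,135,430,190)); S=(s,(395,225,450,278))
A0=[-.2,0,.2]
for v in([T,S],[T],[S]): print(fitknob(v,(.640,-.026,A0)))
x=fitknob([T,S],(.640,-.026,A0))[0]
# head and arm outline in the top view
for p in [(398,190),(394,190)]: pass
print('hubtop', ray(c,290+333/3,130+120/3,.171))
g=lambda a,b:(290+a/3,130+b/3)
# arm edges in the crop (left,right) at rows 200,370
for l,r,v in((302,333,195),(265,298,380)):
    print('arm',ray(c,*g((l+r)/2,v),.170), 'w',np.linalg.norm(ray(c,*g(l,v),.17)-ray(c,*g(r,v),.17)))
print('head', ray(c,*g(268,449),.173))
im=c['im'];roi=im[205:300,275:370].astype(int)
d=roi.max(2); m=((cv2.absdiff(im,np.full_like(im,0)).max(2)<165)&(im.max(2)>0)).astype(np.uint8)
E
```

```text
(array([ 0.63865847, -0.02758237,  0.0036464 ]), [np.float64(0.21942446043165464), np.float64(0.4206534422403734)])
(array([ 0.63842684, -0.02720777, -0.02538033]), [np.float64(0.2212918660287081)])
(array([ 0.64184569, -0.0203332 ,  0.31600531]), [np.float64(0.3704646721833227)])
hubtop [ 0.63785506 -0.02913435  0.171     ]
arm [ 0.60133936 -0.02222752  0.17      ] w 0.014801347812472512
arm [ 0.51210266 -0.00614215  0.17      ] w 0.01559073891192375
head [4.79265251e-01 1.32526267e-04 1.73000000e-01]
```

```bash
python3 - <<'E'
from fit import *
c=np.load('pics/top0.png.npz'); s=np.load('pics/side0.png.npz')
print(ray(s,403.75,234.5,.222),ray(s,444.25,234,.222))
out=[]
for k,(cc,b) in enumerate(((c,(375,130,435,200)),(s,(390,220,450,290)))):
    u0,v0,u1,v1=b; im=cv2.resize(cc['im'][v0:v1,u0:u1],None,fx=6,fy=6,interpolation=cv2.INTER_CUBIC)
    im=np.clip(im.astype(int)*2,0,255).astype(np.uint8)
    for a,col in((0,(255,0,0)),(-.15,(0,255,0))):
      W,S=knob(.638,-.0285,a)
      for P in(W,): 
        q=(np.array([proj(cc,p) for p in P])-[u0,v0]+.5)*6
        for i in range(8):
            for j in range(i):
                if bin(i^j).count('1')==1: cv2.line(im,tuple(q[i].astype(int)),tuple(q[j].astype(int)),col,1)
    out.append(im)
cv2.imwrite('pics/ov.png',np.hstack(out)[:,:,::-1])
w0=manip.sense(); from scipy.spatial.transform import Rotation as R
q=w0['eef_rot']; M=R.from_quat([*q[1:],q[0]]).as_matrix(); print(M.round(3)); print('move cm',M.T@(np.array([.638,-.0285,.26])-w0['eef_pos'])*100)
E
```

```text
[ 0.61515662 -0.0253003   0.222     ] [ 0.66245058 -0.02640866  0.222     ]
[[-0.967  0.253 -0.   ]
 [ 0.253  0.967 -0.001]
 [ 0.    -0.001 -1.   ]]
move cm [-62.45125725 -49.09678028  -4.5456793 ]
```

View pics/ov.png

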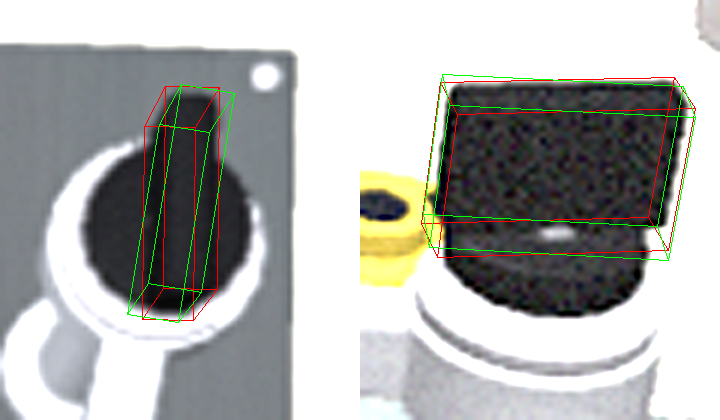

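The wing's long axis lies along world x, with angle about 0 and the axis near (0.638, -0.028). I'll move above it and flip the tool half a turn so joint 6 keeps its range.

Emit:
{"api": "servo_tool", "payload": {"plan": [[0,0,-5,0,0,0.18],[-4,-3,-9,0,0,0.36],[-8.5,-6.7,-10,0,0,0.54],[-13,-10.2,-10,0,0,0.72],[-17.5,-13.8,-10,0,0,0.9],[-22,-17.3,-10,0,0,1.08],[-26.5,-20.8,-10,0,0,1.26],[-31,-24.4,-10,0,0,1.44],[-35.5,-27.9,-10,0,0,1.62],[-40,-31.4,-10,0,0,1.8]], "jaw": 6}}

```text
time: 1.35
eef_pos: [0.4665, 0.198, 0.3146]
eef_rot: [-0.0, 0.858, 0.514, -0.0]
wrist_force: [1.8, 0.7, -0.1]
width: 0.06
```

```bash
cat >> h.py <<'E'
from scipy.spatial.transform import Rotation as R
def rel(p,yaw):
    "print shift (cm) and turn to the TCP position p with tool x at world angle yaw, tool down"
    s=manip.sense(); q=s['eef_rot']; M=R.from_quat([*q[1:],q[0]])
    D=np.array([[np.cos(yaw),np.sin(yaw),0],[np.sin(yaw),-np.cos(yaw),0],[0,0,-1]])
    print('t',s['time'],'pos',s['eef_pos'].round(4),'yaw',np.arctan2(*M.as_matrix()[1::-1,0]).round(3),'q',s['joints'].round(3),'w',s['width'].round(4),'F',s['wrist_force'].round(1))
    print('move',(M.inv().apply(np.array(p)-s['eef_pos'])*100).round(2),(M.inv()*R.from_matrix(D)).as_rotvec().round(3))
E
python3 -c "
from h import *
rel([.638,-.028,.29],-0.02)"
```

```text
Traceback (most recent call last):
  File "h.py", line 18, in rel
    print('t',s['time'],'pos',s['eef_pos'].round(4),'yaw',np.arctan2(*M.as_matrix()[1::-1,0]).round(3),'q',s['joints'].round(3),'w',s['width'].round(4),'F',s['wrist_force'].round(1))
                                                                                                                                    ^^^^^^^^^^^^^^^^
AttributeError: 'float' object has no attribute 'round'
```

```bash
sed -i "s/s\['width'\].round(4)/round(s['width'],4)/" h.py; python3 -c "
from h import *
rel([.638,-.028,.27],-0.02)"
```

```text
t 1.35 pos [0.4665 0.198  0.3146] yaw 1.08 q [0.271 0.226 1.697 0.    1.219 0.762] w 0.06 F [ 1.8  0.7 -0.1]
move [-11.84  25.78   4.45] [-0.   0.   1.1]
```

Emit:
{"api": "servo_tool", "payload": {"plan": [[-2,4.3,0,0,0,0.18],[-4,8.6,0,0,0,0.36],[-6,12.9,1,0,0,0.54],[-8,17.2,2,0,0,0.72],[-10,21.5,3,0,0,0.9],[-11.8,25.8,4.4,0,0,1.08],[-11.8,25.8,4.4,0,0,1.1],[-11.8,25.8,4.4,0,0,1.1]], "jaw": 4}}

```text
time: 2.35
eef_pos: [0.6385, -0.0247, 0.2703]
eef_rot: [-0.0, 1.0, -0.007, -0.0]
wrist_force: [0.1, 0.0, 1.1]
width: 0.0401
```

```bash
python3 -c "
from h import *
rel([.638,-.028,.197],-0.02)
c=snap('top','t1.png'); s=snap('side','s1.png')
a=cv2.resize(c['image'][100:240,330:470],None,fx=3,fy=3);b=cv2.resize(s['image'][190:330,340:480],None,fx=3,fy=3)
cv2.imwrite('pics/c1.png',np.hstack([a,b])[:,:,::-1])"
```

```text
t 2.35 pos [ 0.6385 -0.0247  0.2703] yaw -0.013 q [-0.142  0.465  1.449  0.     1.228  1.442] w 0.0401 F [0.1 0.  1.1]
move [-0.04  0.33  7.33] [-0.     0.001  0.007]
```

View pics/c1.png

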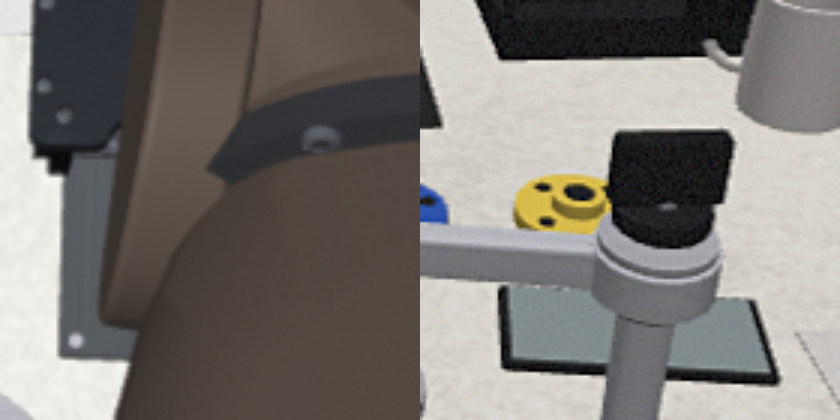

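The knob is hidden from the top camera by the robot. The side crop cuts off just below the fingers, so I'll look a bit higher with the TCP projected in.

```bash
python3 -c "
from h import *
s=np.load('pics/s1.png.npz'); p=proj(s,[.6385,-.0247,.2703]);print(p)
im=s['im'].copy(); u,v=p.round().astype(int); im[v,u]=[255,0,0]
cv2.imwrite('pics/c2.png',cv2.resize(im[110:290,320:520],None,fx=3,fy=3)[:,:,::-1])"
```

```text
[429.73125718 195.42508856]
```

View pics/c2.png

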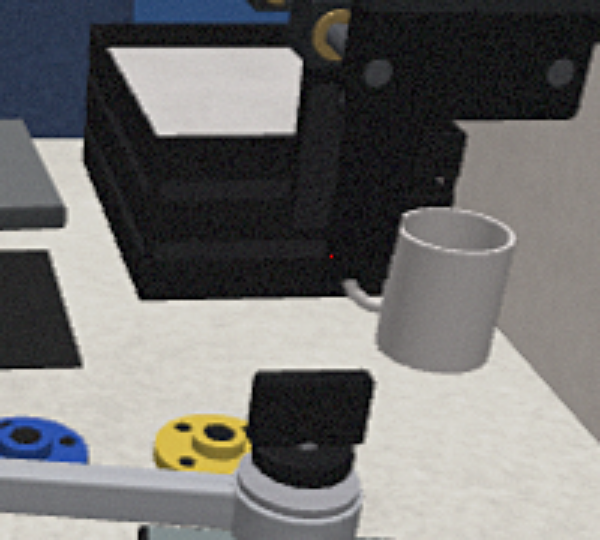

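Emit:
{"api": "servo_tool", "payload": {"plan": [[0,0.3,1.5,0,0,0],[0,0.3,4,0,0,0],[0,0.3,6,0,0,0],[0,0.3,7.2,0,0,0],[0,0.3,7.2,0,0,0],[0,0.3,7.2,0,0,0]]}}

```text
time: 3.2
eef_pos: [0.6391, -0.0279, 0.1993]
eef_rot: [0.0, 1.0, -0.007, 0.001]
wrist_force: [0.9, -0.6, -0.3]
width: 0.0403
```

Emit:
{"api": "servo_tool", "payload": {"plan": [[0,0,0,0,0,0],[0,0,0,0,0,0],[0,0,0,0,0,0],[0,0,0,0,0,0],[0,0,0,0,0,0]], "jaw": 0.5, "force": 10}}

```text
time: 3.82
eef_pos: [0.6389, -0.0291, 0.1988]
eef_rot: [0.001, 1.0, -0.007, 0.0]
wrist_force: [0.8, -6.4, 1.1]
width: 0.0118
```

```bash
python3 -c "
from h import *
rel([.638,-.028,.198],-0.02);print(manip.sense()['ft_torque'])"
```

```text
t 3.825 pos [ 0.6389 -0.0291  0.1988] yaw -0.014 q [-0.148  0.527  1.54  -0.002  1.075  1.438] w 0.0118 F [ 0.8 -6.4  1.1]
move [-0.09 -0.11  0.08] [ 0.002 -0.     0.006]
[-1.17110483  0.32649492  0.13213073]
```

The wing is gripped (11.8 mm). The side force suggests the axis is about 1 mm further in -y, so I'll shift by that while turning counter-clockwise 1.15 rad (66°).

Emit:
{"api": "servo_tool", "payload": {"plan": [[0,0.12,0,0,0,0],[0,0.12,0,0,0,0],[0,0.12,0,0,0,-0.15],[0,0.12,0,0,0,-0.3],[0,0.12,0,0,0,-0.45],[0,0.12,0,0,0,-0.6],[0,0.12,0,0,0,-0.75],[0,0.12,0,0,0,-0.9],[0,0.12,0,0,0,-1.05],[0,0.12,0,0,0,-1.15]], "force": 40}}

```text
time: 5.08
eef_pos: [0.6378, -0.0276, 0.1988]
eef_rot: [-0.002, 0.842, 0.539, -0.0]
wrist_force: [-7.1, 8.0, 6.9]
width: 0.0119
```

Emit:
{"api": "servo_tool", "payload": {"plan": [[0,0,0,0,0,0],[0,0,0,0,0,0],[0,0,0,0,0,0]]}}

```text
time: 5.45
eef_pos: [0.6378, -0.0276, 0.1988]
eef_rot: [-0.002, 0.843, 0.538, -0.0]
wrist_force: [-5.7, 7.0, 6.4]
width: 0.0121
```

```bash
python3 -c "
from h import *
rel([.6385,-.029,.198],1.13);print(manip.sense()['ft_torque'])
s=snap('side','s2.png')
cv2.imwrite('pics/c3.png',cv2.resize(s['image'][140:320,240:480],None,fx=2.5,fy=2.5)[:,:,::-1])"
```

```text
t 5.45 pos [ 0.6378 -0.0276  0.1988] yaw 1.136 q [-0.147  0.526  1.541  0.002  1.077  0.286] w 0.0121 F [-5.7  7.   6.4]
move [-0.1   0.12  0.08] [-0.003 -0.001  0.006]
[1.26390709 1.24348709 0.19799554]
```

View pics/c3.png

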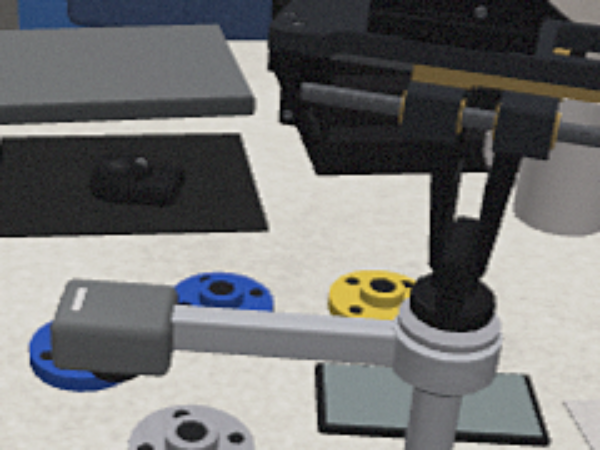

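The knob turned about 66° with the gripper (1.15 rad commanded, 1.150 measured) and the camera head stayed at the same pixels. Next: release, lift and go to the bare arm.

Emit:
{"api": "servo_tool", "payload": {"plan": [[0,0,0,0,0,0],[0,0,0,0,0,0],[0,0,0,0,0,0],[0,0,-2,0,0,0],[0,0,-5,0,0,0],[0,0,-8,0,0,0],[0,0,-8,0,0,0]], "jaw": 4}}

```text
time: 6.38
eef_pos: [0.6395, -0.0294, 0.2808]
eef_rot: [0.001, 0.843, 0.538, 0.002]
wrist_force: [-0.0, -0.7, 0.1]
width: 0.0398
```

```bash
python3 -c "
from h import *
rel([.5438,-.012,.25],-.181)"
```

```text
t 6.375 pos [ 0.6395 -0.0294  0.2808] yaw 1.136 q [-0.149  0.458  1.434  0.     1.246  0.286] w 0.0398 F [-0.  -0.7  0.1]
move [-2.46 -9.43  3.04] [ 0.003 -0.004  1.317]
```

Emit:
{"api": "servo_tool", "payload": {"plan": [[-0.3,-1.2,0,0,0,0.17],[-0.7,-2.4,0,0,0,0.34],[-1,-3.6,0,0,0,0.51],[-1.3,-4.8,0,0,0,0.68],[-1.6,-6,0,0,0,0.85],[-2,-7.2,0,0,0,1.02],[-2.3,-8.4,0,0,0,1.19],[-2.5,-9.4,1,0,0,1.32],[-2.5,-9.4,2,0,0,1.32],[-2.5,-9.4,3,0,0,1.32]]}}

```text
time: 7.62
eef_pos: [0.5432, -0.0123, 0.2475]
eef_rot: [-0.0, 0.996, -0.091, -0.0]
wrist_force: [0.1, -0.2, 0.3]
width: 0.0397
```

Emit:
{"api": "servo_tool", "payload": {"plan": [[0,0,3,0,0,0],[0,0,6,0,0,0],[0,0,9,0,0,0],[0,0,10.2,0,0,0],[0,0,10.2,0,0,0],[0,0,10.2,0,0,0]]}}

```text
time: 8.38
eef_pos: [0.5436, -0.0123, 0.1475]
eef_rot: [-0.0, 0.996, -0.092, 0.001]
wrist_force: [-0.6, 0.4, 0.7]
width: 0.0404
```

```bash
python3 -c "
from h import *
rel([.5438,-.012,.148],-.181)
s=snap('side','s3.png')
cv2.imwrite('pics/c4.png',cv2.resize(s['image'][140:320,240:480],None,fx=2.5,fy=2.5)[:,:,::-1])"
```

```text
t 8.375 pos [ 0.5436 -0.0123  0.1475] yaw -0.184 q [-0.144  0.458  1.835  0.     0.848  1.61 ] w 0.0404 F [-0.6  0.4  0.7]
move [ 0.01 -0.03 -0.05] [-0.    -0.001 -0.003]
```

View pics/c4.png

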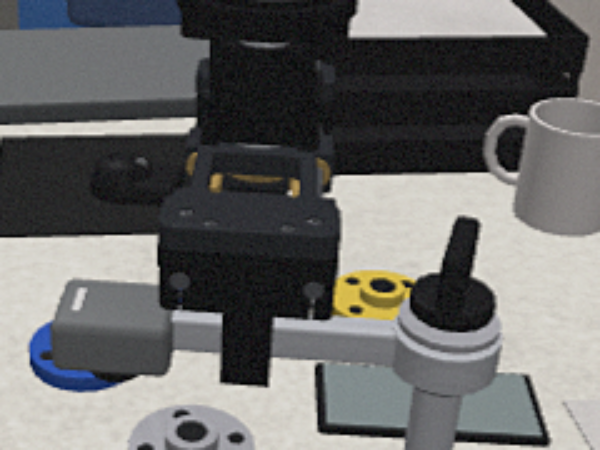

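The fingers straddle the bare arm and the knob stays loosened. I close gently.

Emit:
{"api": "servo_tool", "payload": {"plan": [[0,0,0,0,0,0],[0,0,0,0,0,0],[0,0,0,0,0,0],[0,0,0,0,0,0],[0,0,0,0,0,0]], "jaw": 0.8, "force": 10}}

```text
time: 9.05
eef_pos: [0.5431, -0.0122, 0.1468]
eef_rot: [-0.0, 0.996, -0.092, 0.0]
wrist_force: [-1.2, 1.0, 4.1]
width: 0.0157
```

```bash
python3 -c "
from h import *
rel([.5438,-.012,.148],-.181)"
```

```text
t 9.05 pos [ 0.5431 -0.0122  0.1468] yaw -0.184 q [-0.144  0.458  1.836  0.     0.847  1.611] w 0.0157 F [-1.2  1.   4.1]
move [ 0.06 -0.03 -0.12] [-0.    -0.    -0.003]
```

Emit:
{"api": "servo_tool", "payload": {"plan": [[0.05,-0.95,0,0,0,0.1],[0.19,-1.89,0,0,0,0.2],[0.42,-2.81,0,0,0,0.3],[0.75,-3.7,0,0,0,0.4],[1.16,-4.55,0,0,0,0.5],[1.7,-5.43,0,0,0,0.61],[1.7,-5.43,0,0,0,0.61],[1.7,-5.43,0,0,0,0.61],[1.7,-5.43,0,0,0,0.61]], "force": 12}}

```text
time: 10.18
eef_pos: [0.5696, 0.0382, 0.1468]
eef_rot: [-0.0, 0.922, -0.386, -0.0]
wrist_force: [-0.6, 4.7, 5.0]
width: 0.0159
```

```bash
python3 -c "
from h import *
rel([.6373-.095*.7014,-.029+.095*.7129,.148],-.7935)"
```

```text
t 10.175 pos [0.5696 0.0382 0.1468] yaw -0.793 q [-4.900e-02  4.930e-01  1.769e+00  1.000e-03  8.800e-01  2.314e+00] w 0.0159 F [-0.6  4.7  5. ]
move [ 0.04 -0.11 -0.12] [-0.     0.     0.001]
```

Emit:
{"api": "servo_tool", "payload": {"plan": [[0,0,0,0,0,0],[0,0,0,0,0,0],[0,0,0,0,0,0],[0,0,-3,0,0,0],[0,0,-7,0,0,0],[0,0,-12,0,0,0],[0,0,-15,0,0,0]], "jaw": 4}}

```text
time: 11.05
eef_pos: [0.57, 0.0379, 0.299]
eef_rot: [-0.0, 0.922, -0.387, 0.001]
wrist_force: [-0.4, 1.0, -0.8]
width: 0.0403
```

```bash
python3 -c "
from h import *
rel([.45,-.32,.3],-.79)"
```

```text
t 11.05 pos [0.57   0.0379 0.299 ] yaw -0.794 q [-0.049  0.338  1.578 -0.     1.224  2.316] w 0.0403 F [-0.4  1.  -0.8]
move [17.12 33.64 -0.12] [-0.002 -0.002 -0.004]
```

Emit:
{"api": "servo_tool", "payload": {"plan": [[2.8,5.6,0,0,0,-0.17],[5.6,11.2,0,0,0,-0.34],[8.4,16.8,0,0,0,-0.51],[11.2,22.4,0,0,0,-0.68],[14,28,0,0,0,-0.85],[17,33.6,0,0,0,-1],[17,33.6,0,0,0,-1],[17,33.6,0,0,0,-1]]}}

```text
time: 12.05
eef_pos: [0.4485, -0.32, 0.2962]
eef_rot: [-0.0, 0.995, 0.101, -0.0]
wrist_force: [-1.4, -1.4, -0.0]
width: 0.04
```

```bash
python3 -c "
from h import *
rel([.6373,-.029,.28],1.136)
c=snap('top','t4.png'); s=snap('side','s4.png')
a=cv2.resize(c['image'][130:320,260:440],None,fx=3,fy=3);b=cv2.resize(s['image'][210:400,260:460],None,fx=2,fy=2)
o=np.zeros((570,800,3),np.uint8);o[:,:400]=a[:,:400]
o=np.zeros((570,800,3),np.uint8);o[:,:540]=a;o[:,540:]=cv2.resize(s['image'][220:410,270:350],(240,570))
cv2.imwrite('pics/c5.png',o[:,:,::-1])"
```

```text
t 12.05 pos [ 0.4485 -0.32    0.2962] yaw 0.203 q [-0.74   0.31   1.627 -0.     1.205  0.628] w 0.04 F [-1.4 -1.4 -0. ]
move [ 24.37 -24.7    1.62] [-0.001  0.    -0.933]Traceback (most recent call last):
  File "<string>", line 7, in <module>
    o=np.zeros((570,800,3),np.uint8);o[:,:540]=a;o[:,540:]=cv2.resize(s['image'][220:410,270:350],(240,570))
                                                 ~^^^^^^^^
ValueError: could not broadcast input array from shape (570,240,3) into shape (570,260,3)
```

```bash
python3 -c "
from h import *
c=np.load('pics/t4.png.npz');s=np.load('pics/s4.png.npz')
a=cv2.resize(c['im'][130:320,260:440],None,fx=3,fy=3)
cv2.imwrite('pics/c5.png',np.hstack([a,cv2.resize(s['im'][220:410,270:350],(240,570))])[:,:,::-1])"
```

```text
(no output)
```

View pics/c5.png

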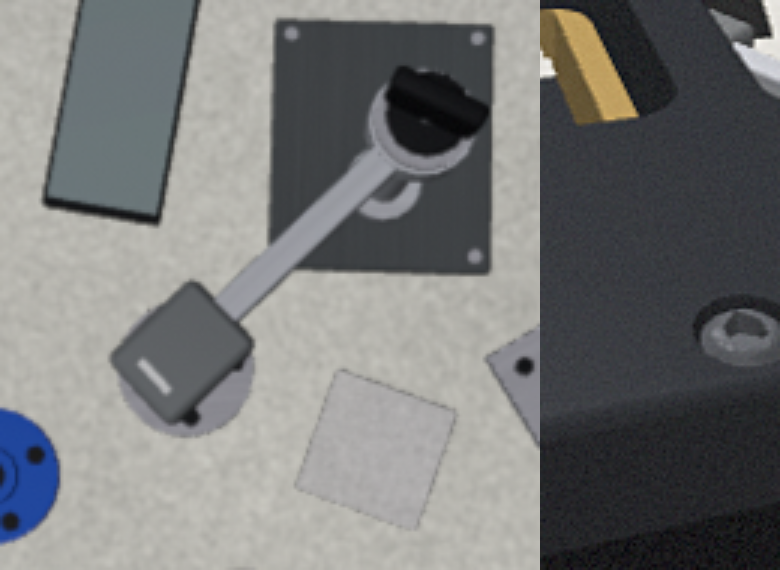

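The side camera is blocked by the gripper. The top view shows the head at about (320,247) px over the flange, and the wing still in its loosened direction. I'll turn that into numbers.

```bash
python3 -c "
from fit import *
c=np.load('pics/t4.png.npz'); g=lambda a,b:(260+(a+.5)/3-.5,130+(b+.5)/3-.5)
ax=np.array([.6373,-.029]); f=np.array([.5274,.0827])
for f in (np.array([.5274,.0827]),ray(c,322,252.5,.012)[:2]):
  h=np.mean([ray(c,*g(*p),.171)[:2] for p in((192,281),(252,347),(173,423),(111,355))],0)
  print('flange',f,'head',h,'diff mm',(h-f)*1e3)
b=[ray(c,*g(*p),.17)[:2] for p in((382.5,158),(230,309.5))]; d=b[1]-b[0]; d/=np.linalg.norm(d); print('arm',b,np.pi-np.arctan2(d[1],d[0]))
L=b[1]+d*(.16-np.linalg.norm(b[1]-ax)); print('lens by bar',L,(L-f)*1e3,'off-axis of bar line mm',1e3*np.cross(d,ax-b[0]))
print(fitknob([(c,(380,140,430,195))],(.637,-.029,[1.0,1.15,1.3])))
" 2>&1 | grep -v Warn
```

```text
flange [0.5274 0.0827] head [0.52394014 0.08445913] diff mm [-3.45985978  1.759133  ]
flange [0.52726093 0.08277087] head [0.52394014 0.08445913] diff mm [-3.32078723  1.68826431]
arm [array([ 0.61958477, -0.00959148]), array([0.54461187, 0.0620546 ])] 0.7627117988358343
lens by bar [0.52287293 0.0828289 ] [-4.38799546  0.05802957] off-axis of bar line mm 1.7925042856924491
(array([ 0.63803846, -0.02781972,  1.14113195]), [np.float64(0.21962616822429903)])
```

The lens is about 1 mm off tangentially. The rest, about 3.5 mm, is radial and fixed by the arm length (160 against 157 mm), so this is good. The wing is at 1.14 rad, as left. I go back to tighten.

Emit:
{"api": "servo_tool", "payload": {"plan": [[4,-4.1,0,0,0,-0.16],[8,-8.2,0,0,0,-0.32],[12,-12.3,0,0,0,-0.48],[16,-16.4,0,0,0,-0.64],[20,-20.5,0,0,0,-0.8],[24.4,-24.7,1,0,0,-0.93],[24.4,-24.7,1.6,0,0,-0.93],[24.4,-24.7,1.6,0,0,-0.93],[24.4,-24.7,1.6,0,0,-0.93]], "jaw": 4}}

```text
time: 13.28
eef_pos: [0.6371, -0.0276, 0.2812]
eef_rot: [0.0, 0.843, 0.537, 0.0]
wrist_force: [0.4, 0.3, 0.3]
width: 0.0401
```

```bash
python3 -c "
from h import *
rel([.6375,-.0288,.199],1.14)"
```

```text
t 13.275 pos [ 0.6371 -0.0276  0.2812] yaw 1.135 q [-0.147  0.455  1.437  0.     1.249  0.289] w 0.0401 F [0.4 0.3 0.3]
move [-0.09  0.08  8.22] [ 0.    -0.    -0.005]
```

Emit:
{"api": "servo_tool", "payload": {"plan": [[-0.1,0.1,2,0,0,0],[-0.1,0.1,5,0,0,0],[-0.1,0.1,7,0,0,0],[-0.1,0.1,8.2,0,0,0],[-0.1,0.1,8.2,0,0,0],[-0.1,0.1,8.2,0,0,0]]}}

```text
time: 14.02
eef_pos: [0.6384, -0.0287, 0.1996]
eef_rot: [0.0, 0.843, 0.538, 0.001]
wrist_force: [0.5, 0.2, 0.3]
width: 0.0401
```

Emit:
{"api": "servo_tool", "payload": {"plan": [[0,0,0,0,0,0],[0,0,0,0,0,0],[0,0,0,0,0,0],[0,0,0,0,0,0],[0,0,0,0,0,0]], "jaw": 0.5, "force": 40}}

```text
time: 14.65
eef_pos: [0.6376, -0.0281, 0.1988]
eef_rot: [-0.0, 0.843, 0.538, -0.0]
wrist_force: [-5.7, 1.6, 4.8]
width: 0.0117
```

```bash
python3 -c "
from h import *
rel([.6375,-.029,.199],-0.02)"
```

```text
t 14.65 pos [ 0.6376 -0.0281  0.1988] yaw 1.136 q [-0.148  0.525  1.542  0.     1.075  0.287] w 0.0117 F [-5.7  1.6  4.8]
move [-0.08  0.03 -0.02] [-1.000e-03  1.000e-03  1.156e+00]
```

Emit:
{"api": "servo_tool", "payload": {"plan": [[0,0,0,0,0,0.15],[-0.05,0,0,0,0,0.3],[-0.05,0,0,0,0,0.45],[-0.05,0,0,0,0,0.6],[-0.05,0,0,0,0,0.75],[-0.05,0,0,0,0,0.9],[-0.05,0,0,0,0,1.05],[-0.05,0,0,0,0,1.16],[-0.05,0,0,0,0,1.16],[-0.05,0,0,0,0,1.16]]}}

```text
time: 15.9
eef_pos: [0.6382, -0.0293, 0.1988]
eef_rot: [0.0, 1.0, -0.011, 0.001]
wrist_force: [0.6, -4.1, 1.6]
width: 0.0118
```

```bash
python3 -c "
from h import *
rel([.6375,-.029,.199],-0.02)"
```

```text
t 15.9 pos [ 0.6382 -0.0293  0.1988] yaw -0.022 q [-0.149  0.525  1.542 -0.     1.073  1.444] w 0.0118 F [ 0.6 -4.1  1.6]
move [-0.07 -0.02 -0.02] [ 0.    -0.001 -0.002]
```

Turned back to yaw -0.022, from -0.014 at the start. I release, lift and step aside to check.

Emit:
{"api": "servo_tool", "payload": {"plan": [[0,0,0,0,0,0],[0,0,0,0,0,0],[0,0,0,0,0,0],[0,0,-3,0,0,0],[0,0,-7,0,0,0],[0,0,-10,0,0,0]], "jaw": 4}}

```text
time: 16.65
eef_pos: [0.6379, -0.0288, 0.3002]
eef_rot: [-0.0, 1.0, -0.012, 0.0]
wrist_force: [0.3, 0.7, -0.4]
width: 0.0396
```

Emit:
{"api": "servo_tool", "payload": {"plan": [[-3,5,0,0,0,0],[-6,10,0,0,0,0],[-9,15,0,0,0,0],[-12,20,0,0,0,0],[-15,25,0,0,0,0],[-19,30,0,0,0,0],[-19,30,0,0,0,0],[-19,30,0,0,0,0]]}}

```text
time: 17.65
eef_pos: [0.4407, -0.324, 0.2986]
eef_rot: [-0.0, 1.0, -0.012, 0.0]
wrist_force: [0.8, -0.3, 0.2]
width: 0.0397
```

```bash
python3 -c "
from fit import *
snap('top','t5.png');c=np.load('pics/t5.png.npz')
print(fitknob([(c,(380,140,430,190))],(.637,-.029,[-.2,0,.2])))
a=cv2.resize(c['im'][130:320,260:440],None,fx=3,fy=3);cv2.imwrite('pics/c6.png',a[:,:,::-1])
d=np.abs(c['im'].astype(int)-np.load('pics/t4.png.npz')['im'])[215:320,260:385].max(2); print('changed px near head/flange',(d>30).sum())
rel([.45,-.3,.3],0)"
```

```text
(array([ 0.63724004, -0.02886082,  0.0033715 ]), [np.float64(0.21995192307692313)])
changed px near head/flange 0
t 17.7 pos [ 0.4411 -0.3236  0.2986] yaw -0.024 q [-0.754  0.302  1.633  0.     1.207  0.841] w 0.04 F [ 0.3 -0.4  0.7]
move [ 0.83 -2.38 -0.14] [-0.    -0.    -0.024]
```

View pics/c6.png

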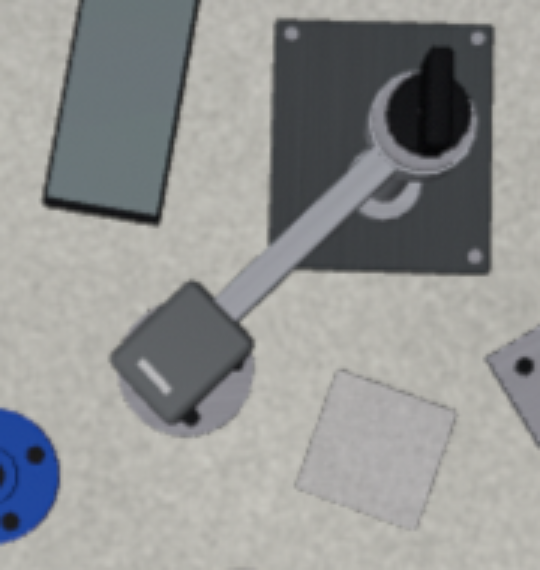

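The wing is back at its original direction, the head at (320,247) px over the flange did not move during tightening, and nothing is touching. I hand in.

```bash
python3 -c "
from rig import manip
print(manip.close_job())"
```

```text
the job is handed in; nothing more can be done
None
```

The job is handed in: the camera now sits above the round flange with its arm clamped again. I turned the knob 66° counter-clockwise (1.15 rad), pinched the bare arm and swung it 0.61 rad, then turned the knob back 1.16 rad clockwise. It took about 18 s.

- **Knob:** the wing is back at its starting direction to about 0.01 rad. By its angle the arm is clamped, but I did not push on the arm to test it.
- **Camera while loosening:** the head stayed at the same pixels in the side view when the knob was backed off.
- **Lens over flange:** measured just before tightening, it was about 1 mm off along the swing and about 3.5 mm too far out from the stand. I could not correct the second part, because the arm is 160 mm long and the flange lies about 157 mm from the axis. No pixels around the head or flange changed during tightening.
- **Disagreement:** fitting the bar's line instead of the head's outline put the lens 4.4 mm off in total and at a slightly different angle. I trusted the head outline. Camera calibration adds about 2 mm of uncertainty.

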